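# Scour the crusher's breaker pin in glass chips and show it to the camera

## Robot

A 7-joint arm with a two-finger parallel gripper is mounted at the origin on the work surface. World frame = base frame: x ahead of the robot, y to its left, z up, the work surface at z = 0. Lengths are in m, angles in rad, forces in N, time in s.
With the tool pointing down it reaches from about 0.425 to 0.925 m from the base axis. Payload 6.8 kg.
Tool frame: the origin (TCP) lies midway between the tips of the shut fingers; the grasp point (between the pads) lies 19 mm behind it; z points along the fingers, y is the direction in which the jaws open and shut (so a half turn about z gives the same grasp; the last joint's range is limited). The gripper opens to 85 mm and grips with 20 to 120 N. Pads are 22 mm wide; open, the fingers measure 114 mm over their backs; the gripper's body (76 mm by 85 mm) begins 54 mm behind the grasp point. The pads swing forward as they close: fully open they stand 13 mm farther back than shut.
Start: joints at [1.168, 0.477, 0.022, 1.555, -0.011, 1.109, -0.083], TCP at [0.196, -0.646, 0.206] pointing down, gripper open.
Joint ranges: [-2.96, 2.96], [-0.34, 2.1], [-1.41, 1.46], [0.24, 2.44], [-1.37, 4.51], [0.17, 1.92], [-2.96, 2.96]. Speed limits (rad/s): [2.39, 2.39, 3.14, 3.14, 3.14, 3.14, 3.14].

## Interface

Orientations are given as a unit quaternion [w, x, y, z].
In Python, from station import bot gives the robot as it stands. The module is installed in compiled form; this text tells all that it offers.
- The arm moves only by the tool play_rows, never from a script. Its argument "motion" is a list of rows, each a list of 2 entries, a list of its own where there are three numbers: the shift along the tool's x, y, z as a fraction of full scale, then the turn, a rotation vector about the tool's x, y, z as a fraction of full scale. In form: [[[tx, ty, tz], [rx, ry, rz]], ...]. A call has 1 to 8 rows; each row is the pose to reach, as a shift and turn from the pose measured when the call began, along the tool's axes at that moment, turning the shorter way round; what a row does not reach only later rows make up. Full scale, the value 1, is 400 mm for a shift and 360 degrees for a turn. A row lasts 1/10 s, in which the tool goes at most 50 mm and 8.59 degrees, less where a joint would pass 70% of its speed; a pose out of reach is approached as far as the arm can. A call with a number of a shift or a turn outside -1 to 1 is refused whole. A call with a gripper value outside its range is refused whole. "fingers" is the finger opening in mm, from 0 to 85.4, set as the call begins (left out, the last holds). The fingers move at their own pace and stop on an object; "grip_force" is the grip in N (left out, the last holds). Time passes only in rows, so rows that repeat a pose let the fingers close. It gives the time, the measured TCP pose, the force and the opening at its end, in the units of the state.
- bot.get_obs(): the state, without advancing time (a new reading comes with each control period).
- bot.read_camera(name): name is "side" or "top"; returns a dict with "pixels" (420x560x3 uint8, red, green, blue), "range_z" (420x560 float32, m along the optical axis (not along the pixel's ray), 0 where there is no reading), "fovy" (degrees; the focal length in pixels is half the picture's height over the tangent of half this angle, whatever the lens; pixels are square), "cx", "cy" (the principal point, pixels), "k1" (the pictures are not rectified: a ray, as slopes to the right and down, at radius r is drawn at 1 + k1 r^2 times it, then the intrinsics apply), "pose" (4x4, takes a point from camera to world coordinates). Camera axes: x right, y down, z forward; pixel columns grow to the right and rows downward; lengths in m; the calibration is good to about 2 mm. A picture is of the moment at which its call begins.
- bot.hand_in(): hands the job in, once; it reports no verdict.
The state is a dict: "t": time; "q": joint angles; "joint_vel": joint speeds; "joint_torque": joint torques, N m; "eef_pos": TCP position; "tool_rot": TCP orientation; "contact_force": force on the tool from outside, world axes, zero at the start; "torque": the same for the moment, N m; "gripper_width": opening from 0.0 (shut) to 1.0 (fully open).
Only numpy, scipy, OpenCV 4.12 (cv2) and the standard library are available. Lean on these libraries where they do the work, as an engineer would, in place of code of your own. Each camera call takes 0.05 s, during which the arm holds its last target.

## Task

Draw the block-headed breaker pin out of its socket on the crusher and scour its blade by stirring it, deep among the amber chips, once right round the bowl clockwise seen from above, starting and ending on the side nearest you and keeping well out from the centre, so that chips are pushed along and all stay in the bowl. Then show the pin to the inspection camera and finish while still holding it there, still and touching nothing else: upright, the middle of its blade on the lens axis 11 cm in front of the lens glass, a broad face of the blade square to the lens. Do not shift the other things or knock the camera.

Things in the scene. Friction and masses are not known exactly. Their poses are not given: they have to be found in the camera images.
- pin: Steel breaker pin, 150 mm tall, upright in a ledge socket; 0.11-0.23 kg. Flat blade 26 (x) x 8 (y) mm, 50 mm tall, its lower 42 mm hidden in the socket; round shank 12 mm thick; block head 26 (x) x 14 (y) mm from 112 to 150 mm up: grip it across the 14 mm. The block head tells it from the other pin. Origin: centre of the blade's bottom edge; z up the pin; y normal to the blade's broad faces.
- pin_blade (a point): Centre of the pin's blade, 25 mm above the pin's origin on its axis; axes as the pin's.
- crusher: Cast iron crusher with red crank, fixed; place and yaw vary. Origin: on the table under the centre of its pin ledge, a block 170 (x) x 70 (y) x 55 mm high with two sockets at x = -45 and +45 mm, each 29 (x) x 11 (y) mm, floor 13 mm over the table; which pin is in which varies. The machine, 225 mm tall, begins 120 mm from the sockets in +y (left).
- bowl: White porcelain bowl, fixed in place; place varies. 184 mm across, 55 mm high, inner floor 5 mm over the table, flat to 65 mm radius. Origin: centre of its underside; x away from the robot, y to the robot's left. Its middle (25 mm radius) starts free of chips. To stir: blade centre 20 to 45 mm from the bowl's centre, blade's bottom edge less than 20 mm above the inner floor.
- cam_view (a point): The camera's viewing point: in the air on the lens axis, 110 mm in front of the lens glass. y: viewing direction (level, outwards from the lens); z up. The camera, on the right of the table, is a white box 50 x 70 x 50 mm with a black lens barrel 42 mm thick, clamped on a steel column 296 mm tall; lens axis 140 to 220 mm over the table; place and yaw vary.
- cam_stand: Fixed foot (130 x 120 x 18 mm) and column of the camera stand. Origin: on the table, 55 mm in front of the column, under the camera head's centre (176 mm behind the viewing point); y is the viewing direction.
- ball_pin: Bystander: the second steel pin, standing in the ledge's other socket (90 mm away), 128 mm tall with a ball head 26 mm in diameter. Origin: bottom centre.
- sieve: Bystander: steel sieve ring, 124 mm diameter, 30 mm high, flat on the table. Origin: bottom centre.
- beer_bottle: Bystander: upright brown glass beer bottle, 62 mm diameter, 220 mm tall. Origin: bottom centre; z up.
- scraper: Bystander: small chrome scraper, 170 mm long, lying flat. Origin: its underside centre.
- bead_jar: Bystander: clear glass jar with lid, 60 mm diameter, 70 mm tall. Origin: bottom centre.
- chip0: One of seven amber glass chips (about 20 mm across, 13 to 15 mm tall, 12 g) lying loose in a ring about 43 mm from the bowl's centre, this one at 0 degrees from the bowl's x (turning to its y). Origin: its underside centre.
- chip1: One of seven amber glass chips (about 20 mm across, 13 to 15 mm tall, 12 g) lying loose in a ring about 43 mm from the bowl's centre, this one at 51 degrees from the bowl's x (turning to its y). Origin: its underside centre.
- chip2: One of seven amber glass chips (about 20 mm across, 13 to 15 mm tall, 12 g) lying loose in a ring about 43 mm from the bowl's centre, this one at 103 degrees from the bowl's x (turning to its y). Origin: its underside centre.
- chip3: One of seven amber glass chips (about 20 mm across, 13 to 15 mm tall, 12 g) lying loose in a ring about 43 mm from the bowl's centre, this one at 154 degrees from the bowl's x (turning to its y). Origin: its underside centre.
- chip4: One of seven amber glass chips (about 20 mm across, 13 to 15 mm tall, 12 g) lying loose in a ring about 43 mm from the bowl's centre, this one at 206 degrees from the bowl's x (turning to its y). Origin: its underside centre.
- chip5: One of seven amber glass chips (about 20 mm across, 13 to 15 mm tall, 12 g) lying loose in a ring about 43 mm from the bowl's centre, this one at 257 degrees from the bowl's x (turning to its y). Origin: its underside centre.
- chip6: One of seven amber glass chips (about 20 mm across, 13 to 15 mm tall, 12 g) lying loose in a ring about 43 mm from the bowl's centre, this one at 309 degrees from the bowl's x (turning to its y). Origin: its underside centre.
There are look-alikes about, which are no part of the job. What is shaped like the pin but black or purple is not meant.

How it is judged:
By the outcome, as a careful person would: the job done as asked, in the order asked, and still so for the second after the job is handed in, while the arm keeps its last pose, push and grip.
It also fails if it takes over 64 s, if anything falls off the work surface, if the arm or the gripper's body presses on something with over 40 N, if the wrist force passes 120 N, or if a joint passes its speed limit or range.

## Working session

There is one attempt and no reset: what is moved stays moved. The work goes in short steps, Python scripts to look and compute and a tool call to move; the robot and the scene stay as the last step left them, time stands still between calls to the robot, and variables do not carry over. Pictures are saved under pics/ and viewed, and the job is handed in when it is done.

Besides the shell and the picture viewer there is one more tool, called after "Emit:" by a JSON object that holds its "fn" and its "kwargs". play_rows: Moves the arm, as the interface text tells. Shift numbers are shares of 400 mm and turn numbers shares of 360 degrees, none past 1 either way. Its arguments: {"type":"object","properties":{"motion":{"type":"array"},"fingers":{"type":"number"},"grip_force":{"type":"number"}},"required":["motion"]}

```bash
mkdir -p pics; cat > h.py <<'E'
import numpy as np, cv2, pickle
from scipy.spatial.transform import Rotation as R
from station import bot
def grab(n):
    d=bot.read_camera(n); pickle.dump(d,open(n+'.pkl','wb')); return d
def load(n): return pickle.load(open(n+'.pkl','rb'))
def K(d):
    f=210/np.tan(np.radians(d['fovy'])/2); return np.array([[f,0,d['cx']],[0,f,d['cy']],[0,0,1]])
def rays(d,uv):
    k=K(d); uv=np.atleast_2d(np.float64(uv)); s=(uv-[d['cx'],d['cy']])/k[0,0]
    r=s.copy()
    for _ in range(50):
        r=s/(1+d['k1']*(r**2).sum(1,keepdims=True))
    return np.c_[r,np.ones(len(r))]
def cloud(d):
    h,w=d['range_z'].shape; u,v=np.meshgrid(np.arange(w),np.arange(h))
    r=rays(d,np.c_[u.ravel(),v.ravel()])*d['range_z'].reshape(-1,1)
    p=r@d['pose'][:3,:3].T+d['pose'][:3,3]; p[d['range_z'].ravel()==0]=np.nan
    return p.reshape(h,w,3)
def onplane(d,uv,z):
    r=rays(d,uv)@d['pose'][:3,:3].T; c=d['pose'][:3,3]
    return c+r*((z-c[2])/r[:,2:3])
def proj(d,P):
    P=np.atleast_2d(P); c=(P-d['pose'][:3,3])@d['pose'][:3,:3]; r=c[:,:2]/c[:,2:]
    r=r*(1+d['k1']*(r**2).sum(1,keepdims=True)); return r*K(d)[0,0]+[d['cx'],d['cy']]
def crop(d,x0,y0,x1,y1,s,fn):
    im=d['pixels'][y0:y1,x0:x1,::-1]; cv2.imwrite(fn,cv2.resize(im,None,fx=s,fy=s,interpolation=cv2.INTER_CUBIC))
E
python3 - <<'E'
from h import *
for n in('side','top'):
    d=grab(n); cv2.imwrite(f'pics/{n}0.png',d['pixels'][:,:,::-1]); print(n,d['fovy'],d['cx'],d['cy'],d['k1'],d['pose'].round(3).tolist())
print(bot.get_obs())
E
```

```text
side 48.91405295521969 280.0604151446204 214.46011411660788 -0.07177470524531121 [[-0.82, -0.439, 0.367, 0.181], [-0.572, 0.615, -0.544, 0.417], [0.013, -0.656, -0.755, 0.828], [0.0, 0.0, 0.0, 1.0]]
top 56.82250964262848 283.7624634849853 210.32131710827468 -0.11270788929909602 [[-0.014, -0.989, 0.149, 0.392], [-0.999, 0.009, -0.033, -0.08], [0.031, -0.15, -0.988, 1.132], [0.0, 0.0, 0.0, 1.0]]
{'t': 0.1, 'q': array([ 1.16790432,  0.47772533,  0.0223539 ,  1.55633768, -0.01152291,
        1.10933075, -0.08309466]), 'joint_vel': array([ 2.03732484e-04,  9.88321149e-05,  5.44050227e-04, -1.89198079e-03,
       -1.58781811e-03,  1.35439432e-03,  1.07884205e-03]), 'joint_torque': array([ 4.88167541e-03, -5.97755349e+01,  1.61351714e+00, -2.81954759e+01,
        1.27769104e-02,  5.07928751e-03,  3.22895801e-05]), 'eef_pos': array([ 0.1959329 , -0.64533157,  0.2053242 ]), 'tool_rot': array([-8.17928362e-04,  9.89156126e-01,  1.46865443e-01, -1.75391319e-04]), 'contact_force': array([-0.87091375,  0.17165273,  0.05411551]), 'torque': array([ 0.02857464, -0.03189739,  0.02553179]), 'gripper_width': 0.9982689773830381}
```

View pics/side0.png

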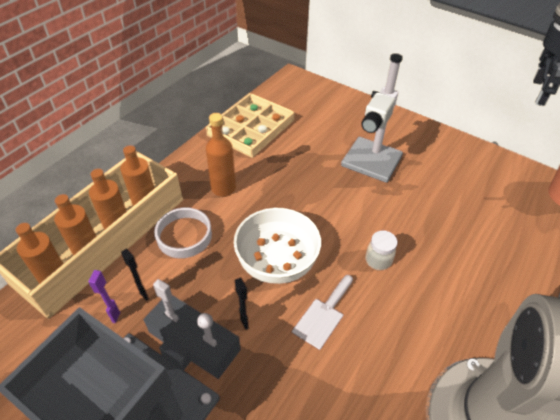

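View pics/top0.png

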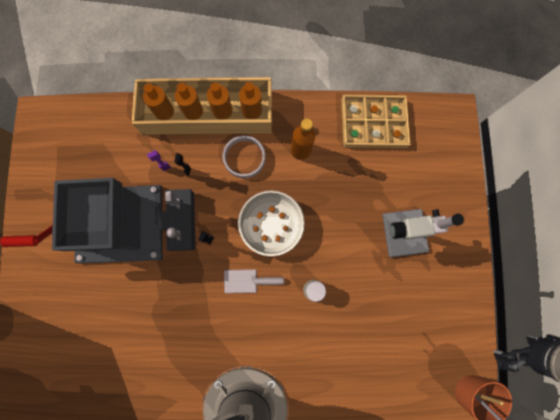

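The top view shows the ledge at (180,220), with a pin at (167,197) and the ball pin at (173,232). The bowl is at (271,224). The camera lens is at (398,228) with its column at (457,220). I'll enlarge these regions next.

```bash
python3 - <<'E'
from h import *
d=load('side'); crop(d,85,240,265,375,4.4,'pics/s_ledge.png'); crop(d,330,40,420,190,4,'pics/s_cam.png')
d=load('top'); crop(d,130,140,230,270,4.5,'pics/t_ledge.png'); crop(d,370,190,480,270,6,'pics/t_cam.png')
E
```

```text
(no output)
```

View pics/s_ledge.png

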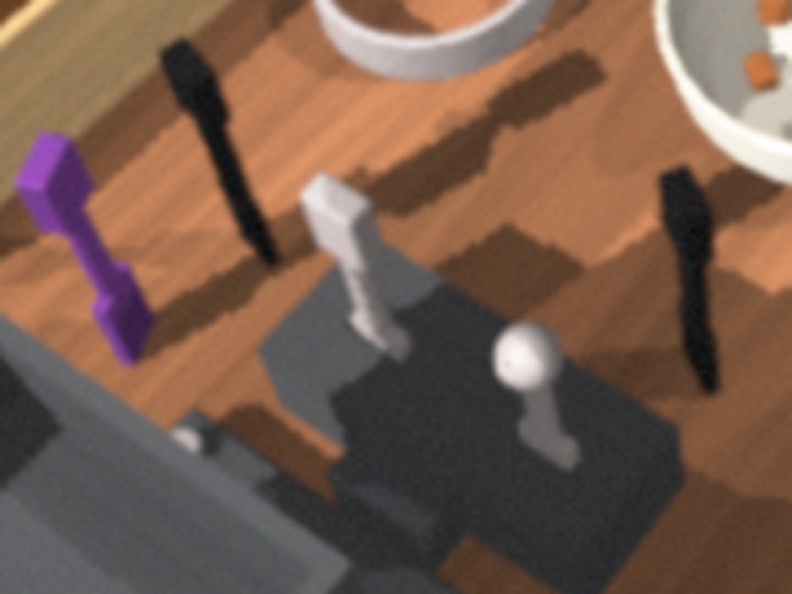

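View pics/t_ledge.png

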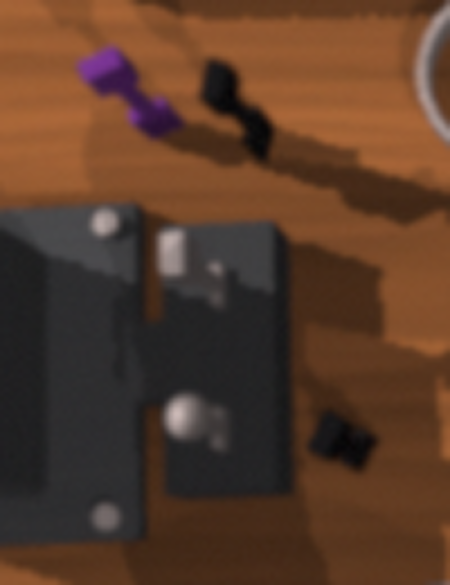

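View pics/s_cam.png

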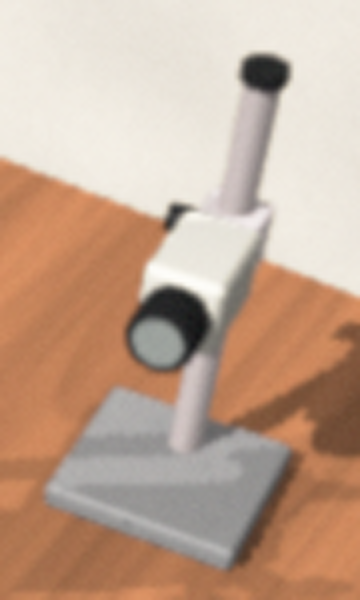

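View pics/t_cam.png

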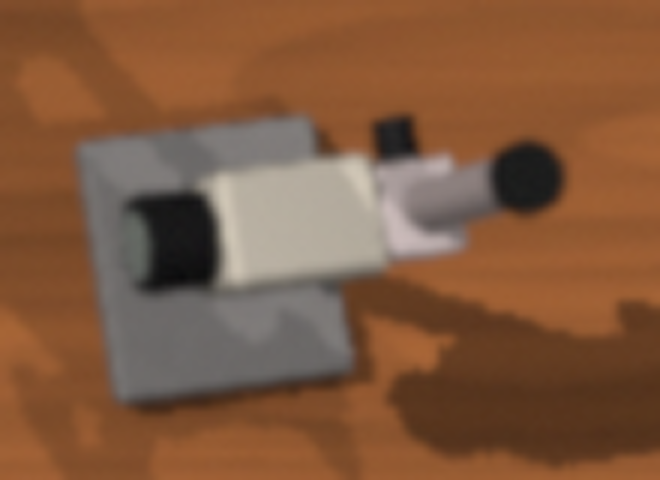

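Five things are pin-shaped:
- Grey block-headed pin in the ledge: side (161,289), top (168,196).
- Grey ball-headed pin in the ledge: side (204,321).
- Black pins: side (128,258) and (241,288).
- Purple pin: side (97,280).

Only the first is steel with a block head and seated in a ledge socket, and the crops confirm it. Now I'll measure positions.

```bash
python3 - <<'E'
from h import *
def rect(p,name):
    r=cv2.minAreaRect(np.float32(p[:,:2]*1000)); print(name,len(p),[np.round(a,1) for a in r])
for n in('top','side'):
    d=load(n); c=cloud(d); g=np.all(np.isfinite(c),2); rgb=d['pixels'].astype(int)
    print('==',n)
    # ledge
    L=onplane(d,[[180,220]],.055)[0] if n=='top' else L
    near=g&(np.hypot(c[...,0]-L[0],c[...,1]-L[1])<.13)
    m=near&(abs(c[...,2]-.055)<.004)&(c[...,1]<L[1]+.045)
    print('L',L); rect(c[m],'ledge'); print(np.median(c[m],0))
    # head & ball
    m=near&(c[...,2]>.085)&(c[...,1]<L[1]+.05)
    k,lab=cv2.connectedComponents(m.astype(np.uint8))
    for i in range(1,k):
        q=c[lab==i]
        if len(q)>8:
            v,u=np.nonzero(lab==i)
            print('comp',len(q),'uv',u.mean().round(1),v.mean().round(1),q.min(0).round(3),q.max(0).round(3),rgb[lab==i].mean(0).round())
            t=q[q[:,2]>.155]; 
            if len(t)>5: rect(t,'top>155'); print(np.median(t,0))
    # bowl rim
    w=g&(abs(c[...,2]-.053)<.006)&(rgb.min(2)>120)
    B=onplane(d,[[271,224]],.055)[0] if n=='top' else B
    w&=np.hypot(c[...,0]-B[0],c[...,1]-B[1])<.12
    p=c[w]; (x,y),r=cv2.minEnclosingCircle(np.float32(p[:,:2])); 
    A=np.c_[2*p[:,:2],np.ones(len(p))]; s=np.linalg.lstsq(A,(p[:,:2]**2).sum(1),rcond=None)[0]
    print('bowl',x,y,r,s[:2],np.sqrt(s[2]+s[0]**2+s[1]**2))
E
```

```text
== top
L [0.52961411 0.17545657 0.055     ]
ledge 1178 [array([534.5, 159.3]), array([174.5, 122.9]), np.float64(7.5)]
[0.53014513 0.17358892 0.05509252]
comp 108 uv 170.3 197.7 [0.565 0.175 0.086] [0.591 0.189 0.167] [104.  94.  93.]
top>155 60 [array([578., 182.]), array([26.1, 12.8]), np.float64(1.8)]
[0.57811052 0.18209229 0.16240962]
comp 80 uv 172.0 232.7 [0.475 0.167 0.086] [0.499 0.188 0.144] [112. 102. 101.]
comp 88 uv 203.4 237.1 [0.462 0.084 0.092] [0.489 0.106 0.154] [26. 20. 19.]
bowl 0.5197952389717102 -0.07768901437520981 0.09157595783472061 [ 0.51979168 -0.07774567] 0.08837072076174367
== side
L [0.52961411 0.17545657 0.055     ]
ledge 2843 [array([536. , 160.8]), array([173.1, 120.4]), np.float64(4.2)]
[0.52884853 0.18834731 0.05505103]
comp 258 uv 241.1 290.5 [0.463 0.087 0.085] [0.491 0.11  0.152] [42. 35. 32.]
comp 326 uv 163.3 293.3 [0.566 0.177 0.085] [0.593 0.192 0.165] [170. 159. 157.]
top>155 128 [array([579.5, 185.1]), array([27.1, 13.4]), np.float64(1.1)]
[0.57742812 0.18632796 0.16235659]
comp 242 uv 205.3 322.5 [0.476 0.169 0.085] [0.5   0.193 0.143] [164. 155. 154.]
bowl 0.5218397974967957 -0.07714296877384186 0.09329696744680405 [ 0.52027404 -0.07651966] 0.08846489231590571
```

```bash
python3 - <<'E'
from h import *
def rect(p,name):
    r=cv2.minAreaRect(np.float32(p[:,:2]*1000)); print(name,len(p),[np.round(a,1) for a in r])
C={}
for n,(x0,y0,x1,y1) in dict(top=(375,195,475,265),side=(335,45,415,185)).items():
    d=load(n); c=cloud(d)[y0:y1,x0:x1].reshape(-1,3); rgb=d['pixels'][y0:y1,x0:x1].reshape(-1,3).astype(int)
    ok=np.isfinite(c[:,0])&(c[:,0]>.3); c=c[ok];rgb=rgb[ok]; print('==',n)
    m=abs(c[:,2]-.018)<.005; 
    f=c[m]; f=f[(f[:,0]>.4)&(f[:,0]<.65)]; rect(f,'foot')
    h=c[(c[:,2]>.1)]; 
    hist=np.histogram(h[:,2],bins=np.arange(.1,.32,.005)); print(dict(zip(hist[1].round(3),hist[0])))
    w=(c[:,2]>.1)&(rgb.min(1)>90)
    dk=(c[:,2]>.1)&(rgb.max(1)<60)
    print('dark',c[dk].min(0).round(3),c[dk].max(0).round(3))
    C[n]=(c,rgb)
pickle.dump(C,open('cam.pkl','wb'))
# ledge yaw
for n in('top','side'):
    d=load(n); c=cloud(d).reshape(-1,3); c=c[np.isfinite(c[:,0])]
    m=(abs(c[:,2]-.055)<.004)&(c[:,0]>.43)&(c[:,0]<.64)&(c[:,1]>.12)&(c[:,1]<.222); rect(c[m],'ledge '+n)
E
```

```text
== top
foot 1057 [array([ 491.3, -474.9]), array([129.2, 122.3]), np.float64(6.3)]
{np.float64(0.1): np.int64(0), np.float64(0.105): np.int64(0), np.float64(0.11): np.int64(0), np.float64(0.115): np.int64(0), np.float64(0.12): np.int64(0), np.float64(0.125): np.int64(0), np.float64(0.13): np.int64(0), np.float64(0.135): np.int64(0), np.float64(0.14): np.int64(0), np.float64(0.145): np.int64(0), np.float64(0.15): np.int64(0), np.float64(0.155): np.int64(0), np.float64(0.16): np.int64(1), np.float64(0.165): np.int64(5), np.float64(0.17): np.int64(13), np.float64(0.175): np.int64(17), np.float64(0.18): np.int64(25), np.float64(0.185): np.int64(40), np.float64(0.19): np.int64(67), np.float64(0.195): np.int64(85), np.float64(0.2): np.int64(260), np.float64(0.205): np.int64(446), np.float64(0.21): np.int64(73), np.float64(0.215): np.int64(10), np.float64(0.22): np.int64(5), np.float64(0.225): np.int64(6), np.float64(0.23): np.int64(11), np.float64(0.235): np.int64(6), np.float64(0.24): np.int64(12), np.float64(0.245): np.int64(8), np.float64(0.25): np.int64(4), np.float64(0.255): np.int64(
[... 1378 characters left out ...]
64(18), np.float64(0.24): np.int64(20), np.float64(0.245): np.int64(18), np.float64(0.25): np.int64(17), np.float64(0.255): np.int64(20), np.float64(0.26): np.int64(19), np.float64(0.265): np.int64(22), np.float64(0.27): np.int64(19), np.float64(0.275): np.int64(21), np.float64(0.28): np.int64(20), np.float64(0.285): np.int64(14), np.float64(0.29): np.int64(31), np.float64(0.295): np.int64(70), np.float64(0.3): np.int64(0), np.float64(0.305): np.int64(0), np.float64(0.31): np.int64(0)}
dark [ 0.464 -0.506  0.185] [ 0.531 -0.378  0.298]
ledge top 1174 [array([532.7, 183.3]), array([171.4,  77. ]), np.float64(2.1)]
ledge side 2833 [array([534.1, 183.9]), array([171.3,  75.5]), np.float64(2.1)]
```

```bash
python3 - <<'E'
from h import *
def rect(p,name):
    r=cv2.minAreaRect(np.float32(p[:,:2]*1000)); print(name,len(p),[np.round(a,1) for a in r])
C=pickle.load(open('cam.pkl','rb'))
for n,(c,rgb) in C.items():
    print('==',n)
    t=(abs(c[:,2]-.206)<.005)&(rgb.min(1)>110)&(c[:,1]>-.5)
    print('box top z',np.median(c[t,2])); rect(c[t],'boxtop'); print(np.median(c[t],0).round(4))
    cap=(c[:,2]>.292); print('cap',len(c[cap])); rect(c[cap],'cap'); print((c[cap].min(0)+c[cap].max(0))/2)
    col=(c[:,2]>.225)&(c[:,2]<.285); print('col surf',np.median(c[col],0))
    a=np.radians(6.2); y=np.array([-np.sin(a),np.cos(a)]) 
    for a in (-6.2,6.2):
        a=np.radians(a); y=np.array([-np.sin(a),np.cos(a)]);x=np.array([y[1],-y[0]])
        fr=(c[:,2]>.155)&(c[:,2]<.215); s=c[fr,:2]@y; print(a,'front max along y',np.sort(s)[-25:].round(4)[::4])
    front=(c[:,2]>.155)&(c[:,2]<.21)&(c[:,1]>-.40)
    p=c[front]; print('front pts',len(p),p.min(0),p.max(0)); 
    print('barrel top pts', c[(c[:,1]>-.405)&(c[:,1]<-.385)&(c[:,2]>.19)].mean(0), c[(c[:,1]>-.405)&(c[:,1]<-.385),2].max())
E
```

```text
== top
box top z 0.2074797161095724
boxtop 574 [array([ 490.4, -455.8]), array([47.1, 90.6]), np.float64(6.5)]
[ 0.4893 -0.4495  0.2075]
cap 119
cap 119 [array([ 494.8, -501.5]), array([30.6, 23.4]), np.float64(89.7)]
[ 0.49482209 -0.50147821  0.29609188]
col surf [ 0.49232843 -0.49173924  0.25356267]
-0.10821041362364843 front max along y [-0.3252 -0.3246 -0.3242 -0.3239 -0.3233 -0.323  -0.3222]
0.10821041362364843 front max along y [-0.4298 -0.4297 -0.4296 -0.4295 -0.4293 -0.4291 -0.4287]
front pts 192 [ 0.460229   -0.39974899  0.16429125] [ 0.50271071 -0.37782106  0.20675163]
barrel top pts [ 0.48176701 -0.39510364  0.2002668 ] 0.2067516302140482
== side
box top z 0.20733423543373664
boxtop 493 [array([ 489.8, -453.2]), array([50.7, 93.7]), np.float64(4.6)]
[ 0.4888 -0.4428  0.2073]
cap 89
cap 89 [array([ 496.3, -498.5]), array([27.2, 30.3]), np.float64(26.1)]
[ 0.49620381 -0.4985829   0.29518373]
col surf [ 0.49330743 -0.49052533  0.25772241]
-0.10821041362364843 front max along y [-0.3228 -0.3227 -0.3225 -0.3221 -0.3219 -0.3217 -0.3208]
0.10821041362364843 front max along y [-0.4286 -0.4284 -0.4283 -0.428  -0.4278 -0.4277 -0.4264]
front pts 297 [ 0.46328562 -0.39971461  0.16214486] [ 0.5039456  -0.37628869  0.20568235]
barrel top pts [ 0.48152883 -0.39529971  0.19986764] 0.20535585696474123
```

```bash
cat >> h.py <<'E'
def Rd(psi):
    a=np.radians(psi); c,s=np.cos(a),np.sin(a); return np.array([[c,s,0],[s,-c,0],[0,0,-1.]])
def go(p,psi,o=None):
    o=o or bot.get_obs(); q=o['tool_rot']; R0=R.from_quat([q[1],q[2],q[3],q[0]]).as_matrix()
    t=R0.T@(np.array(p)-o['eef_pos'])/.4; r=R.from_matrix(R0.T@Rd(psi)).as_rotvec()/(2*np.pi)
    return t.round(4).tolist(), r.round(4).tolist()
def tcp(o=None):
    o=o or bot.get_obs(); q=o['tool_rot']; m=R.from_quat([q[1],q[2],q[3],q[0]]).as_matrix()
    print('t',round(o['t'],2),'p',o['eef_pos'].round(4),'psi',np.degrees(np.arctan2(m[1,0],m[0,0])).round(2),'z',m[:,2].round(4),'F',o['contact_force'].round(2),'w',round(o['gripper_width']*85.4,1)); return m
E
python3 - <<'E'
from h import *
tcp(); print(go((.44,-.17,.27),2.1))
C=load('side'); print('glass side',proj(C,[.4813,-.3796,.1824])); print('top',proj(load('top'),[.4813,-.3796,.1824]))
print('head top side',proj(C,[.578,.1838,.163]),proj(load('top'),[.578,.1838,.163]))
E
```

```text
t 0.1 p [ 0.1959 -0.6453  0.2053] psi 16.89 z [-6.0e-04  1.6e-03 -1.0e+00] F [-0.87  0.17  0.05] w 85.3
([0.9291, -0.9601, -0.1602], [-0.0003, 0.0001, 0.0411])
glass side [[369.76287733 126.19308081]]
top [[391.35092376 230.66163828]]
head top side [[161.33031629 284.67304372]] [[167.44379377 195.83418062]]
```

Emit:
{"fn": "play_rows", "kwargs": {"motion": [[[0, 0, -0.12], [0, 0, 0.01]], [[0.93, -0.96, -0.16], [0, 0, 0.041]], [[0.93, -0.96, -0.16], [0, 0, 0.041]], [[0.93, -0.96, -0.16], [0, 0, 0.041]], [[0.93, -0.96, -0.16], [0, 0, 0.041]], [[0.93, -0.96, -0.16], [0, 0, 0.041]], [[0.93, -0.96, -0.16], [0, 0, 0.041]], [[0.93, -0.96, -0.16], [0, 0, 0.041]]], "fingers": 60}}

```text
t: 0.9
eef_pos: [0.3562, -0.3322, 0.2641]
tool_rot: [-0.001, 1.0, 0.019, -0.0]
contact_force: [1.6, 0.5, 0.4]
gripper_width: 0.705
```

```bash
python3 - <<'E'
from h import *
tcp(); print(go((.5783,.1838,.23),2.1)); print(bot.get_obs()['q'].round(2))
E
```

```text
t 0.9 p [ 0.3562 -0.3322  0.2641] psi 2.13 z [-8.0e-04  1.5e-03 -1.0e+00] F [1.64 0.47 0.41] w 60.2
([0.6028, -1.2683, 0.0867], [-0.0003, 0.0001, 0.0001])
[ 0.72  0.12 -0.11  1.91  0.01  1.12 -0.92]
```

Emit:
{"fn": "play_rows", "kwargs": {"motion": [[[0.2, -0.3, 0.02], [0, 0, 0]], [[0.3, -0.6, 0.03], [0, 0, 0]], [[0.35, -0.8, 0.03], [0, 0, 0]], [[0.42, -1.0, 0.03], [0, 0, 0]], [[0.42, -1.0, 0.03], [0, 0, 0]], [[0.42, -1.0, 0.03], [0, 0, 0]], [[0.42, -1.0, 0.03], [0, 0, 0]], [[0.42, -1.0, 0.03], [0, 0, 0]]]}}

```text
t: 1.7
eef_pos: [0.4974, 0.0404, 0.2532]
tool_rot: [-0.001, 1.0, 0.018, -0.0]
contact_force: [1.1, -0.4, -0.3]
gripper_width: 0.707
```

```bash
python3 - <<'E'
from h import *
tcp(); print(go((.5783,.1838,.22),2.1)); print(bot.get_obs()['q'].round(2))
E
```

```text
t 1.7 p [0.4974 0.0404 0.2532] psi 2.11 z [-8.0e-04  1.3e-03 -1.0e+00] F [ 1.09 -0.41 -0.27] w 60.3
([0.2153, -0.3508, 0.0833], [-0.0002, 0.0001, 0.0])
[ 0.21  0.17 -0.46  1.88  0.08  1.1  -1.82]
```

Emit:
{"fn": "play_rows", "kwargs": {"motion": [[[0.1, -0.15, 0.0], [0, 0, 0]], [[0.18, -0.28, 0.0], [0, 0, 0]], [[0.215, -0.351, 0.05], [0, 0, 0]], [[0.215, -0.351, 0.083], [0, 0, 0]], [[0.215, -0.351, 0.083], [0, 0, 0]], [[0.215, -0.351, 0.083], [0, 0, 0]], [[0.215, -0.351, 0.083], [0, 0, 0]]]}}

```text
t: 2.4
eef_pos: [0.5783, 0.1822, 0.2207]
tool_rot: [-0.0, 1.0, 0.017, -0.0]
contact_force: [0.2, 0.0, 1.1]
gripper_width: 0.705
```

```bash
python3 - <<'E'
from h import *
tcp(); print(go((.5783,.1838,.127),2.1)); print(bot.get_obs()['q'].round(2))
d=grab('side'); crop(d,85,200,265,335,4.4,'pics/s1.png'); d=grab('top'); crop(d,120,140,240,260,5,'pics/t1.png')
E
```

```text
t 2.4 p [0.5783 0.1822 0.2207] psi 2.0 z [-3.e-04  4.e-04 -1.e+00] F [0.15 0.04 1.12] w 60.2
([0.0001, -0.0038, 0.2342], [-0.0001, 0.0, -0.0003])
[-0.03  0.4  -0.5   1.68  0.21  1.11 -2.12]
```

View pics/s1.png

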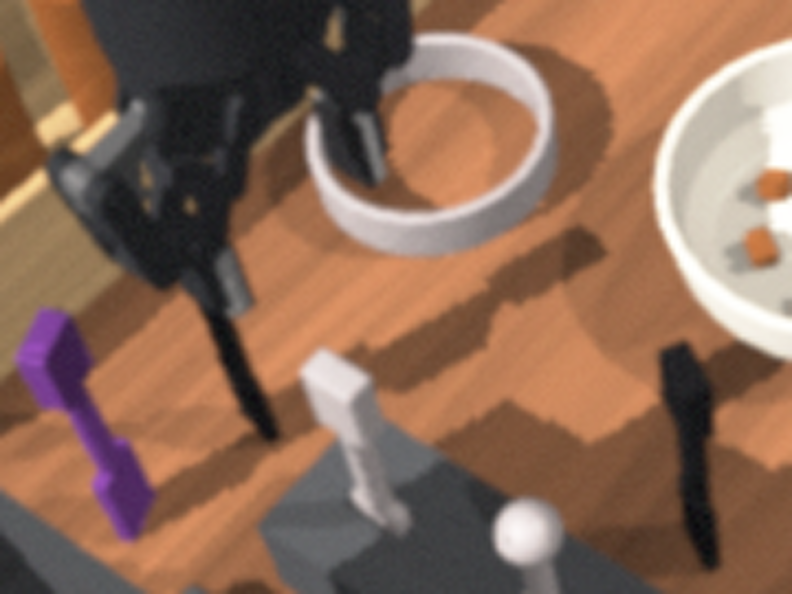

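The open jaws straddle the block head, at crop (340,400), and the path below looks clear of the black pin and ball pin. I'll descend and close.

Emit:
{"fn": "play_rows", "kwargs": {"motion": [[[0, -0.004, 0.1], [0, 0, 0]], [[0, -0.004, 0.18], [0, 0, 0]], [[0, -0.004, 0.234], [0, 0, 0]], [[0, -0.004, 0.234], [0, 0, 0]], [[0, -0.004, 0.234], [0, 0, 0]]]}}

```text
t: 3.0
eef_pos: [0.579, 0.1835, 0.1286]
tool_rot: [-0.0, 1.0, 0.017, 0.001]
contact_force: [-0.4, 0.7, -0.2]
gripper_width: 0.701
```

Emit:
{"fn": "play_rows", "kwargs": {"motion": [[[0, 0, 0], [0, 0, 0]], [[0, 0, 0], [0, 0, 0]], [[0, 0, 0], [0, 0, 0]], [[0, 0, 0], [0, 0, 0]], [[0, 0, 0], [0, 0, 0]], [[0, 0, 0], [0, 0, 0]]], "fingers": 0, "grip_force": 60}}

```text
t: 3.6
eef_pos: [0.58, 0.1839, 0.13]
tool_rot: [-0.001, 1.0, 0.017, 0.002]
contact_force: [-1.2, -0.5, 5.5]
gripper_width: 0.137
```

```bash
python3 - <<'E'
from h import *
tcp(); print(bot.get_obs()['torque'])
d=grab('side'); crop(d,85,200,265,335,4.4,'pics/s2.png')
E
```

```text
t 3.6 p [0.58   0.1839 0.13  ] psi 1.93 z [ 0.0038  0.0016 -1.    ] F [-1.17 -0.49  5.47] w 11.7
[-0.07975988  0.15291076  0.01349661]
```

View pics/s2.png

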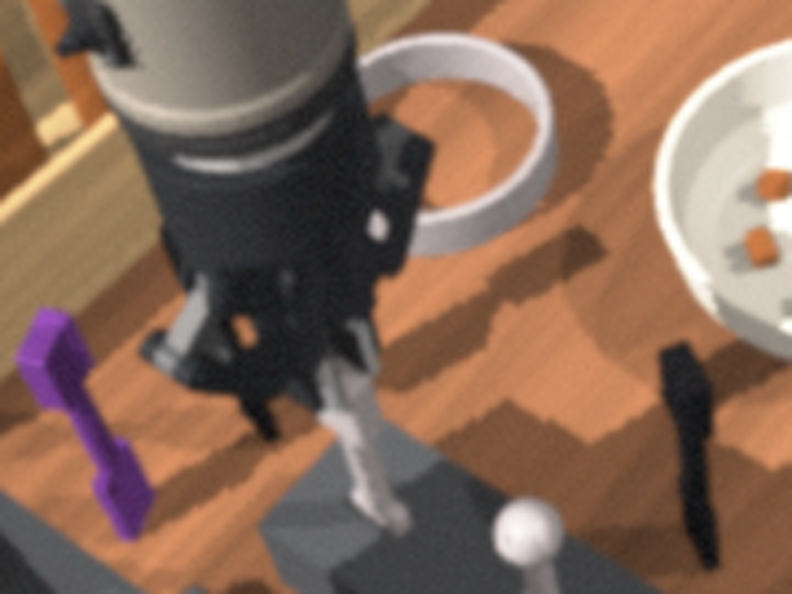

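Emit:
{"fn": "play_rows", "kwargs": {"motion": [[[0, 0, -0.03], [0, 0, 0]], [[0, 0, -0.06], [0, 0, 0]], [[0, 0, -0.09], [0, 0, 0]], [[0, 0, -0.12], [0, 0, 0]], [[0, 0, -0.16], [0, 0, 0]], [[0, 0, -0.2], [0, 0, 0]], [[0, 0, -0.2], [0, 0, 0]]]}}

```text
t: 4.35
eef_pos: [0.5812, 0.1847, 0.2131]
tool_rot: [-0.002, 1.0, 0.017, 0.004]
contact_force: [0.5, 0.6, -0.7]
gripper_width: 0.137
```

```bash
python3 - <<'E'
from h import *
tcp(); print(go((.578,.184,.31),2.1))
d=grab('side'); crop(d,85,200,265,335,4.4,'pics/s3.png')
E
```

```text
t 4.35 p [0.5812 0.1847 0.2131] psi 1.92 z [ 0.0084  0.0033 -1.    ] F [ 0.5   0.61 -0.71] w 11.7
([-0.0059, 0.0007, -0.2422], [-0.0005, -0.0014, -0.0005])
```

View pics/s3.png

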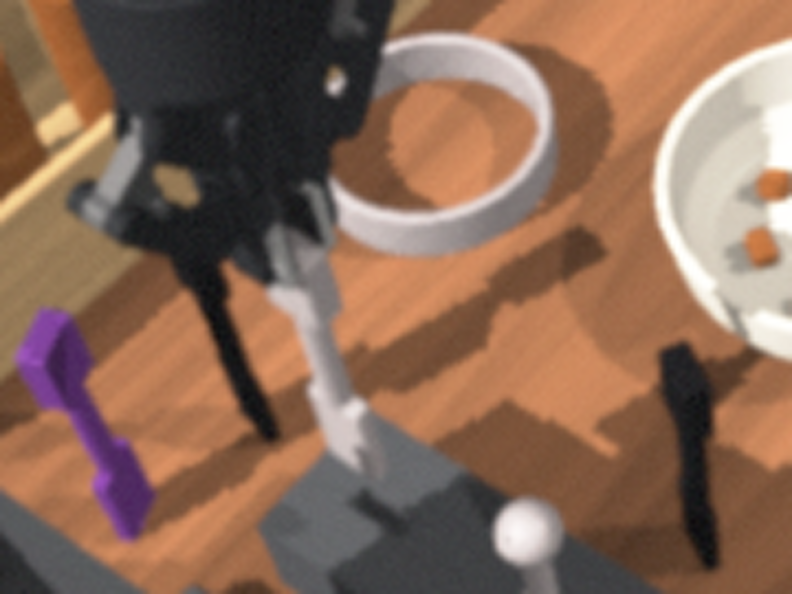

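The pin is clear of its socket: blade at crop (345,430), empty socket at (380,505). Next it goes over to the bowl.

Emit:
{"fn": "play_rows", "kwargs": {"motion": [[[-0.003, 0.0, -0.12], [-0.0005, -0.0014, 0]], [[-0.006, 0.0, -0.24], [-0.0005, -0.0014, 0]], [[-0.01, 0.1, -0.24], [-0.0005, -0.0014, 0]], [[-0.03, 0.22, -0.24], [-0.0005, -0.0014, 0]], [[-0.06, 0.34, -0.24], [-0.0005, -0.0014, 0]], [[-0.1, 0.46, -0.24], [-0.0005, -0.0014, 0]], [[-0.14, 0.54, -0.24], [-0.0005, -0.0014, 0]], [[-0.14, 0.54, -0.24], [-0.0005, -0.0014, 0]]]}}

```text
t: 5.2
eef_pos: [0.5287, -0.0407, 0.3057]
tool_rot: [0.002, 1.0, 0.012, -0.003]
contact_force: [-0.4, 0.6, -1.8]
gripper_width: 0.144
```

```bash
python3 - <<'E'
from h import *
m=tcp(); print(go((.49,-.077,.25),0))
t=grab('top'); s=grab('side'); cv2.imwrite('pics/t4.png',t['pixels'][:,:,::-1]); crop(s,170,60,350,240,3.3,'pics/s4.png')
E
```

```text
t 5.2 p [ 0.5287 -0.0407  0.3057] psi 1.38 z [-0.0052 -0.0043 -1.    ] F [-0.44  0.63 -1.82] w 12.3
([-0.0983, 0.0879, 0.14], [0.0007, 0.0008, 0.0038])
```

View pics/s4.png

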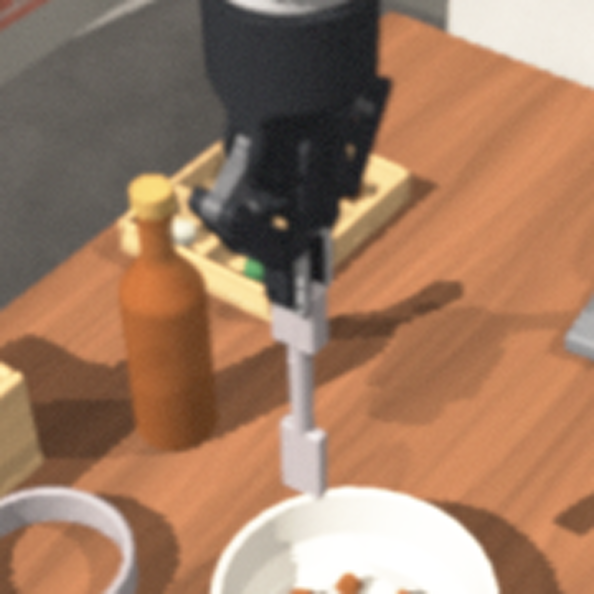

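View pics/t4.png

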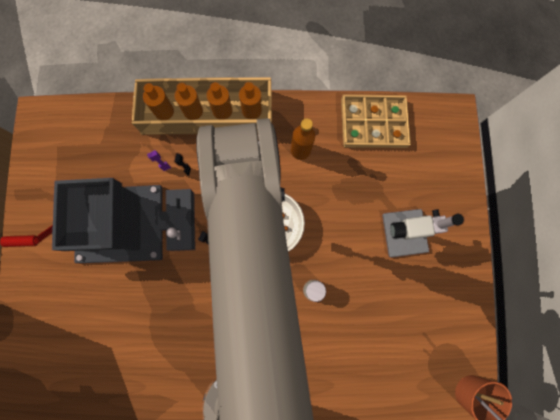

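The pin hangs below the gripper with its blade at side crop (303,455). I'll measure its pose in the hand from the depth data.

```bash
cat > pin.py <<'E'
from h import *
def pinpose(s,p,lo=.02,hi=.125):
    c=cloud(s).reshape(-1,3); rgb=s['pixels'].reshape(-1,3).astype(int)
    m=np.isfinite(c[:,0])&(np.hypot(c[:,0]-p[0],c[:,1]-p[1])<.035)&(c[:,2]<p[2]-.005)&(c[:,2]>p[2]-.14)
    c=c[m]; print('n',len(c),'zmin pct',np.sort(c[:,2])[:12:3].round(4), 'rel', (p[2]-np.percentile(c[:,2],.5)).round(4))
    for a,b,n in((.067,.12,'blade'),(.005,.066,'shank')):
        q=c[(c[:,2]<p[2]-a)&(c[:,2]>p[2]-b)]
        print(n,len(q),'median rel',(np.median(q,0)-p).round(4),'min',(q.min(0)-p).round(4),'max',(q.max(0)-p).round(4))
        if n=='blade' and len(q)>20:
            # plane fit (broad face toward camera)
            for it in range(3):
                u,S,v=np.linalg.svd(q-q.mean(0)); nrm=v[2]; e=(q-q.mean(0))@nrm; q=q[abs(e)<max(.001,1.5*e.std())]
            print(' plane n',nrm.round(3),len(q),e.std().round(4))
    return c
if __name__=='__main__':
    o=bot.get_obs(); pinpose(load('side'),o['eef_pos'])
    d=load('side'); p=o['eef_pos']
    print(proj(d,[p-[0,0,.117]]))
E
python3 pin.py; python3 - <<'E'
from h import *
crop(load('side'),240,145,280,220,8,'pics/s5.png')
E
```

```text
n 434 zmin pct [0.1893 0.1904 0.192  0.1925] rel 0.1159
blade 252 median rel [-0.0056  0.0007 -0.0909] min [-0.0163 -0.0079 -0.1168] max [ 0.0103  0.0029 -0.0671]
 plane n [-0.047  0.999 -0.   ] 174 0.0007
shank 170 median rel [-0.0052  0.0014 -0.0372] min [-0.0122 -0.0069 -0.0658] max [ 0.0034  0.005  -0.0053]
[[260.45624618 208.00458139]]
```

View pics/s5.png

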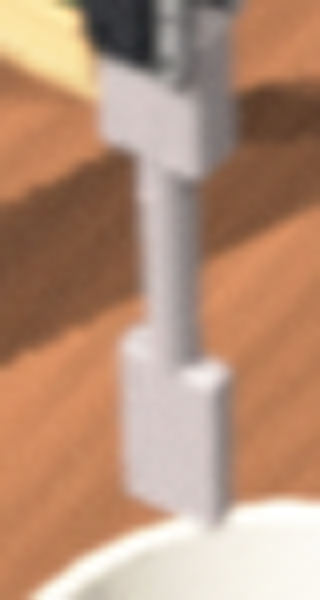

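```bash
cat > stir.py <<'E'
from h import *
import sys
C=np.array([.520,-.077]); OFF=np.array([.003,.002]); Z=.1295; r=.040
def pt(deg,z=Z):
    a=np.radians(180-deg); return [*(C+r*np.array([np.cos(a),np.sin(a)])+OFF),z]
if __name__=='__main__':
    o=bot.get_obs(); tcp(o); b=o['eef_pos'][:2]-OFF-C; print('blade r',np.hypot(*b).round(4),'ang',(180-np.degrees(np.arctan2(b[1],b[0])))%360)
    for a in sys.argv[1:]:
        a=a.split(','); print(a,*go(pt(float(a[0]),*(map(float,a[1:]))),0,o))
E
python3 stir.py 0,.25 0,.19 0,.16 0
```

```text
t 5.3 p [ 0.5305 -0.0345  0.3062] psi 1.8 z [-3.1e-03 -9.0e-04 -1.0e+00] F [ 0.53  0.81 -2.31] w 11.7
blade r 0.0412 ang 100.53069068196328
['0', '.25'] [-0.1215, 0.0974, 0.1408] [0.0001, 0.0005, 0.005]
['0', '.19'] [-0.121, 0.0973, 0.2908] [0.0001, 0.0005, 0.005]
['0', '.16'] [-0.1208, 0.0972, 0.3658] [0.0001, 0.0005, 0.005]
['0'] [-0.1206, 0.0972, 0.4421] [0.0001, 0.0005, 0.005]
```

Emit:
{"fn": "play_rows", "kwargs": {"motion": [[[-0.06, 0.05, 0.07], [0, 0, 0.005]], [[-0.12, 0.097, 0.14], [0, 0, 0.005]], [[-0.12, 0.097, 0.22], [0, 0, 0.005]], [[-0.12, 0.097, 0.22], [0, 0, 0.005]], [[-0.12, 0.097, 0.22], [0, 0, 0.005]], [[-0.12, 0.097, 0.22], [0, 0, 0.005]]]}}

```text
t: 5.9
eef_pos: [0.4855, -0.0734, 0.22]
tool_rot: [0.0, 1.0, 0.001, -0.0]
contact_force: [-0.2, 0.4, -2.5]
gripper_width: 0.14
```

```bash
python3 - <<'E'
from h import *
tcp(); s=grab('side'); m=tcp(); crop(s,220,150,330,290,4,'pics/s6.png')
E
python3 pin.py; python3 stir.py 0,.18 0,.15 0
```

```text
t 5.9 p [ 0.4855 -0.0734  0.22  ] psi 0.14 z [-2.e-04 -4.e-04 -1.e+00] F [-0.21  0.42 -2.46] w 12.0
t 5.95 p [ 0.4854 -0.0737  0.2201] psi 0.12 z [ 1.e-04 -7.e-04 -1.e+00] F [ 0.26 -0.14 -2.02] w 11.9
n 361 zmin pct [0.1026 0.1045 0.1058 0.106 ] rel 0.1162
blade 207 median rel [-0.0037  0.0037 -0.0903] min [-0.0152 -0.0049 -0.1175] max [ 0.0121  0.0061 -0.0672]
 plane n [-0.027  1.    -0.004] 137 0.0007
shank 144 median rel [-0.004   0.0045 -0.0343] min [-0.0138 -0.002  -0.0658] max [ 0.0071  0.0082 -0.0055]
[[291.02106756 234.49493842]]
t 5.95 p [ 0.4854 -0.0737  0.2201] psi 0.12 z [ 1.e-04 -7.e-04 -1.e+00] F [ 0.26 -0.14 -2.02] w 11.9
blade r 0.0376 ang 2.003692766652364
['0', '.18'] [-0.0061, 0.0032, 0.1002] [0.0001, -0.0, 0.0003]
['0', '.15'] [-0.0061, 0.0032, 0.1752] [0.0001, -0.0, 0.0003]
['0'] [-0.0061, 0.0031, 0.2264] [0.0001, -0.0, 0.0003]
```

View pics/s6.png

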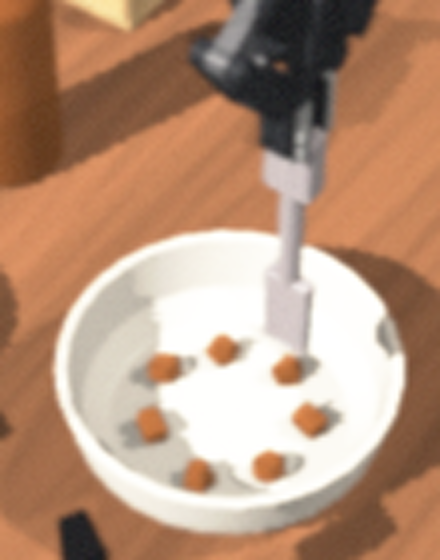

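The blade sits above the gap between the two nearest chips, with all seven chips in the ring. I'll descend.

Emit:
{"fn": "play_rows", "kwargs": {"motion": [[[-0.005, 0.005, 0.05], [0, 0, 0]], [[-0.009, 0.008, 0.1], [0, 0, 0]], [[-0.009, 0.008, 0.15], [0, 0, 0]], [[-0.009, 0.008, 0.19], [0, 0, 0]], [[-0.009, 0.008, 0.226], [0, 0, 0]], [[-0.009, 0.008, 0.226], [0, 0, 0]], [[-0.009, 0.008, 0.226], [0, 0, 0]]]}}

```text
t: 6.65
eef_pos: [0.4829, -0.0766, 0.1307]
tool_rot: [0.0, 1.0, 0.001, 0.001]
contact_force: [-0.3, -0.1, -1.4]
gripper_width: 0.136
```

```bash
sed -i 's/OFF=np.array(\[.003,.002\])/OFF=np.array([.002,.0])/' stir.py; python3 stir.py 0 7 14 21 28 35 42 49 56; python3 - <<'E'
from h import *
s=grab('side'); crop(s,220,150,330,290,4,'pics/s7.png')
E
```

```text
t 6.65 p [ 0.4829 -0.0766  0.1307] psi 0.15 z [ 1.6e-03 -6.0e-04 -1.0e+00] F [-0.35 -0.06 -1.36] w 11.7
blade r 0.0391 ang 0.6075215367810074
['0'] [-0.0024, 0.001, 0.0031] [0.0001, -0.0003, 0.0004]
['7'] [-0.0016, -0.0112, 0.0031] [0.0001, -0.0003, 0.0004]
['14'] [0.0007, -0.0232, 0.0031] [0.0001, -0.0003, 0.0004]
['21'] [0.0044, -0.0348, 0.0031] [0.0001, -0.0003, 0.0004]
['28'] [0.0095, -0.0459, 0.0031] [0.0001, -0.0003, 0.0004]
['35'] [0.0159, -0.0563, 0.0031] [0.0001, -0.0003, 0.0004]
['42'] [0.0235, -0.0658, 0.0031] [0.0001, -0.0003, 0.0004]
['49'] [0.0322, -0.0744, 0.0031] [0.0001, -0.0003, 0.0004]
['56'] [0.0419, -0.0818, 0.0031] [0.0001, -0.0003, 0.0004]
```

View pics/s7.png

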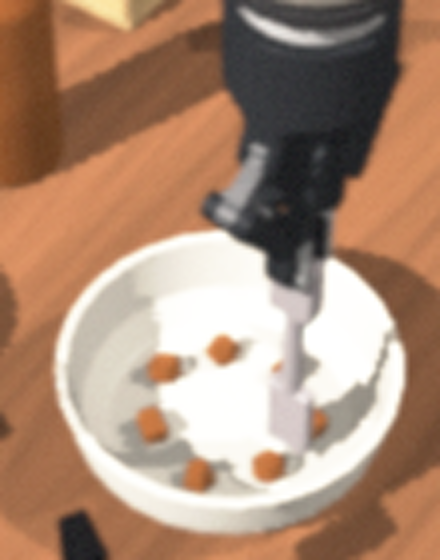

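The blade is in the gap on the near side, about 9 mm above the floor. I'll start stirring clockwise, towards +y.

Emit:
{"fn": "play_rows", "kwargs": {"motion": [[[-0.002, -0.011, 0.004], [0, 0, 0]], [[0.001, -0.023, 0.004], [0, 0, 0]], [[0.004, -0.035, 0.004], [0, 0, 0]], [[0.009, -0.046, 0.004], [0, 0, 0]], [[0.016, -0.056, 0.004], [0, 0, 0]], [[0.023, -0.066, 0.004], [0, 0, 0]], [[0.032, -0.074, 0.004], [0, 0, 0]], [[0.042, -0.082, 0.004], [0, 0, 0]]]}}

```text
t: 7.5
eef_pos: [0.5001, -0.0436, 0.1293]
tool_rot: [0.0, 1.0, 0.001, 0.001]
contact_force: [0.2, 0.2, -1.8]
gripper_width: 0.14
```

```bash
python3 stir.py 60 67 74 81 88 95 102 109; python3 - <<'E'
from h import *
s=grab('side'); crop(s,220,150,330,290,4,'pics/s8.png')
E
```

```text
t 7.5 p [ 0.5001 -0.0436  0.1293] psi 0.14 z [ 2.1e-03 -7.0e-04 -1.0e+00] F [ 0.16  0.22 -1.8 ] w 11.9
blade r 0.0399 ang 56.79662993980199
['60'] [0.0047, -0.003, -0.0005] [0.0001, -0.0003, 0.0004]
['67'] [0.0156, -0.0085, -0.0004] [0.0001, -0.0003, 0.0004]
['74'] [0.0272, -0.0125, -0.0004] [0.0001, -0.0003, 0.0004]
['81'] [0.0391, -0.0151, -0.0004] [0.0001, -0.0003, 0.0004]
['88'] [0.0512, -0.0163, -0.0004] [0.0001, -0.0003, 0.0004]
['95'] [0.0634, -0.0159, -0.0003] [0.0001, -0.0003, 0.0004]
['102'] [0.0755, -0.0141, -0.0003] [0.0001, -0.0003, 0.0004]
['109'] [0.0873, -0.0108, -0.0003] [0.0001, -0.0003, 0.0004]
```

View pics/s8.png

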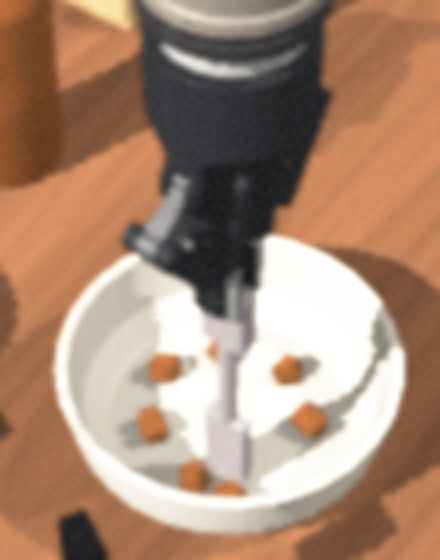

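The chips on the left side are being pushed along, now at (192,473) and (228,488). Carrying on.

Emit:
{"fn": "play_rows", "kwargs": {"motion": [[[0.009, -0.005, 0], [0, 0, 0]], [[0.02, -0.01, 0], [0, 0, 0]], [[0.031, -0.014, 0], [0, 0, 0]], [[0.043, -0.016, 0], [0, 0, 0]], [[0.055, -0.016, 0], [0, 0, 0]], [[0.067, -0.016, 0], [0, 0, 0]], [[0.078, -0.014, 0], [0, 0, 0]], [[0.089, -0.01, 0], [0, 0, 0]]]}}

```text
t: 8.35
eef_pos: [0.5369, -0.0388, 0.1295]
tool_rot: [0.0, 1.0, 0.002, 0.001]
contact_force: [0.1, 0.1, -1.7]
gripper_width: 0.139
```

```bash
python3 stir.py 115 122 129 136 143 150 157 164; python3 - <<'E'
from h import *
s=grab('side'); crop(s,220,150,330,290,4,'pics/s9.png')
E
```

```text
t 8.35 p [ 0.5369 -0.0388  0.1295] psi 0.18 z [ 3.e-03 -1.e-04 -1.e+00] F [ 0.08  0.12 -1.73] w 11.8
blade r 0.041 ang 111.33618333993155
['115'] [0.005, 0.0048, 0.0001] [0.0, -0.0005, 0.0005]
['122'] [0.0157, 0.0107, 0.0001] [0.0, -0.0005, 0.0005]
['129'] [0.0256, 0.0178, 0.0002] [0.0, -0.0005, 0.0005]
['136'] [0.0346, 0.0261, 0.0002] [0.0, -0.0005, 0.0005]
['143'] [0.0425, 0.0354, 0.0002] [0.0, -0.0005, 0.0005]
['150'] [0.0492, 0.0456, 0.0002] [0.0, -0.0005, 0.0005]
['157'] [0.0546, 0.0565, 0.0003] [0.0, -0.0005, 0.0005]
['164'] [0.0586, 0.0681, 0.0003] [0.0, -0.0005, 0.0005]
```

View pics/s9.png

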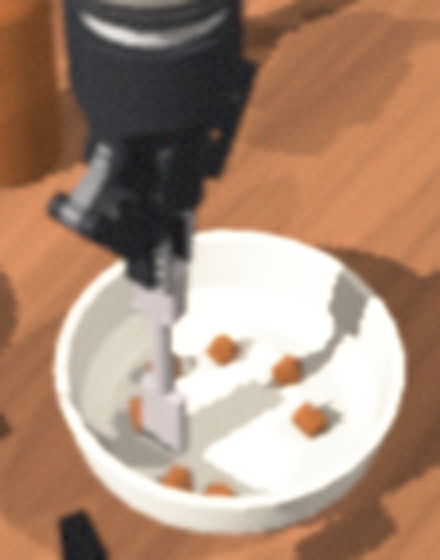

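Emit:
{"fn": "play_rows", "kwargs": {"motion": [[[0.009, 0.008, 0], [0, -0.0005, 0]], [[0.019, 0.013, 0], [0, -0.0005, 0]], [[0.028, 0.02, 0], [0, -0.0005, 0]], [[0.037, 0.029, 0], [0, -0.0005, 0]], [[0.044, 0.038, 0], [0, -0.0005, 0]], [[0.051, 0.048, 0], [0, -0.0005, 0]], [[0.056, 0.059, 0], [0, -0.0005, 0]], [[0.06, 0.07, 0], [0, -0.0005, 0]]]}}

```text
t: 9.2
eef_pos: [0.5616, -0.0675, 0.1296]
tool_rot: [0.0, 1.0, 0.001, -0.0]
contact_force: [-1.2, 0.3, -1.3]
gripper_width: 0.133
```

```bash
sed -i 's/r=.040/r=.0415/' stir.py; python3 stir.py 170 177 184 191 198 205 212 219; python3 - <<'E'
from h import *
s=grab('side'); crop(s,220,150,330,290,4,'pics/s10.png')
E
```

```text
t 9.2 p [ 0.5616 -0.0675  0.1296] psi 0.15 z [-1.e-04 -1.e-04 -1.e+00] F [-1.19  0.25 -1.26] w 11.4
blade r 0.0407 ang 166.54445332641527
['170'] [0.0032, 0.0057, 0.0002] [0.0, 0.0, 0.0004]
['177'] [0.0046, 0.0182, 0.0002] [0.0, 0.0, 0.0004]
['184'] [0.0045, 0.0309, 0.0002] [0.0, 0.0, 0.0004]
['191'] [0.0028, 0.0435, 0.0002] [0.0, 0.0, 0.0004]
['198'] [-0.0004, 0.0557, 0.0002] [0.0, 0.0, 0.0004]
['205'] [-0.0051, 0.0675, 0.0002] [0.0, 0.0, 0.0004]
['212'] [-0.0111, 0.0786, 0.0002] [0.0, 0.0, 0.0004]
['219'] [-0.0185, 0.0889, 0.0002] [0.0, 0.0, 0.0004]
```

View pics/s10.png

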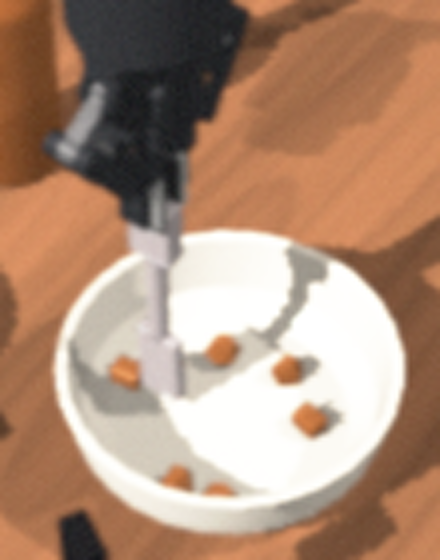

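Emit:
{"fn": "play_rows", "kwargs": {"motion": [[[0.004, 0.01, 0], [0, 0, 0]], [[0.005, 0.022, 0], [0, 0, 0]], [[0.004, 0.034, 0], [0, 0, 0]], [[0.002, 0.047, 0], [0, 0, 0]], [[-0.002, 0.059, 0], [0, 0, 0]], [[-0.007, 0.071, 0], [0, 0, 0]], [[-0.013, 0.082, 0], [0, 0, 0]], [[-0.02, 0.091, 0], [0, 0, 0]]]}}

```text
t: 10.05
eef_pos: [0.5536, -0.1053, 0.1296]
tool_rot: [0.0, 1.0, 0.001, 0.0]
contact_force: [-0.9, -0.2, -1.0]
gripper_width: 0.142
```

```bash
sed -i 's/r=.0415/r=.042/' stir.py; python3 stir.py 225 232 239 246 253 260 267 274; python3 - <<'E'
from h import *
s=grab('side'); crop(s,220,150,330,290,4,'pics/s11.png')
E
```

```text
t 10.05 p [ 0.5536 -0.1053  0.1296] psi 0.08 z [ 2.e-04 -7.e-04 -1.e+00] F [-0.94 -0.17 -0.97] w 12.1
blade r 0.0424 ang 221.91153472292896
['225'] [-0.0047, 0.0034, 0.0004] [0.0001, -0.0, 0.0002]
['232'] [-0.0143, 0.0119, 0.0004] [0.0001, -0.0, 0.0002]
['239'] [-0.0249, 0.0191, 0.0004] [0.0001, -0.0, 0.0002]
['246'] [-0.0363, 0.025, 0.0004] [0.0001, -0.0, 0.0002]
['253'] [-0.0483, 0.0295, 0.0004] [0.0001, -0.0, 0.0002]
['260'] [-0.0607, 0.0325, 0.0004] [0.0001, -0.0, 0.0002]
['267'] [-0.0735, 0.0339, 0.0004] [0.0001, -0.0, 0.0002]
['274'] [-0.0863, 0.0338, 0.0004] [0.0001, -0.0, 0.0002]
```

View pics/s11.png

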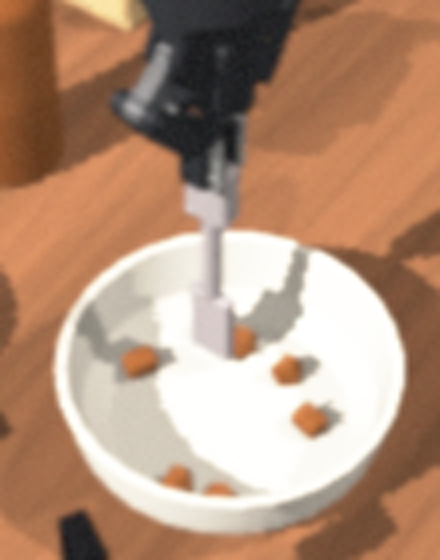

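Emit:
{"fn": "play_rows", "kwargs": {"motion": [[[-0.009, 0.007, 0], [0, 0, 0]], [[-0.019, 0.014, 0], [0, 0, 0]], [[-0.03, 0.021, 0], [0, 0, 0]], [[-0.041, 0.026, 0], [0, 0, 0]], [[-0.053, 0.03, 0], [0, 0, 0]], [[-0.065, 0.032, 0], [0, 0, 0]], [[-0.077, 0.034, 0], [0, 0, 0]], [[-0.089, 0.033, 0], [0, 0, 0]]]}}

```text
t: 10.9
eef_pos: [0.5169, -0.1195, 0.1296]
tool_rot: [0.001, 1.0, 0.0, -0.0]
contact_force: [0.5, 0.5, -1.9]
gripper_width: 0.139
```

```bash
sed -i 's/r=.042/r=.041/' stir.py;python3 stir.py 280 287 294 301 308 315 322 329; python3 - <<'E'
from h import *
s=grab('side'); crop(s,220,150,330,290,4,'pics/s12.png')
E
```

```text
t 10.9 p [ 0.5169 -0.1195  0.1296] psi 0.03 z [-5.0e-04 -1.3e-03 -1.0e+00] F [ 0.52  0.48 -1.94] w 11.8
blade r 0.0428 ang 276.79943591306926
['280'] [-0.0051, -0.0052, 0.0003] [0.0002, 0.0001, 0.0001]
['287'] [-0.0173, -0.0081, 0.0003] [0.0002, 0.0001, 0.0001]
['294'] [-0.029, -0.0125, 0.0003] [0.0002, 0.0001, 0.0001]
['301'] [-0.0401, -0.0183, 0.0003] [0.0002, 0.0001, 0.0001]
['308'] [-0.0504, -0.0254, 0.0003] [0.0002, 0.0001, 0.0001]
['315'] [-0.0598, -0.0337, 0.0003] [0.0002, 0.0001, 0.0001]
['322'] [-0.0681, -0.0431, 0.0002] [0.0002, 0.0001, 0.0001]
['329'] [-0.0752, -0.0534, 0.0002] [0.0002, 0.0001, 0.0001]
```

View pics/s12.png

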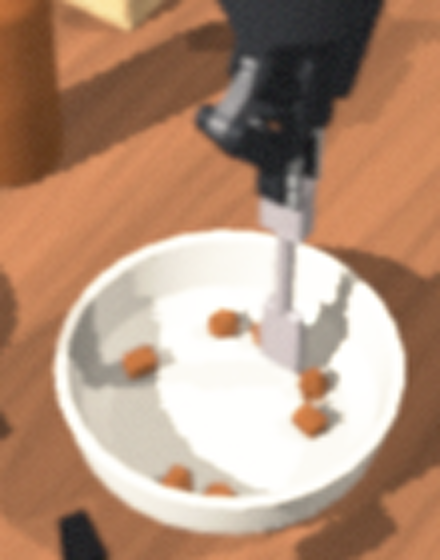

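Emit:
{"fn": "play_rows", "kwargs": {"motion": [[[-0.01, -0.005, 0], [0, 0, 0]], [[-0.021, -0.009, 0], [0, 0, 0]], [[-0.032, -0.014, 0], [0, 0, 0]], [[-0.043, -0.02, 0], [0, 0, 0]], [[-0.053, -0.027, 0], [0, 0, 0]], [[-0.062, -0.036, 0], [0, 0, 0]], [[-0.07, -0.045, 0], [0, 0, 0]], [[-0.077, -0.055, 0], [0, 0, 0]]]}}

```text
t: 11.75
eef_pos: [0.4852, -0.0968, 0.1296]
tool_rot: [0.001, 1.0, 0.0, -0.001]
contact_force: [1.7, 0.7, -1.7]
gripper_width: 0.139
```

```bash
python3 stir.py 335 342 349 356 363 ; python3 - <<'E'
from h import *
s=grab('side'); crop(s,220,150,330,290,4,'pics/s13.png')
E
```

```text
t 11.75 p [ 0.4852 -0.0968  0.1296] psi 0.05 z [-0.0011 -0.0011 -1.    ] F [ 1.71  0.73 -1.67] w 11.8
blade r 0.0418 ang 331.75500135740185
['335'] [-0.0009, -0.0061, 0.0003] [0.0002, 0.0002, 0.0001]
['342'] [-0.0055, -0.0178, 0.0003] [0.0002, 0.0002, 0.0001]
['349'] [-0.0086, -0.0299, 0.0003] [0.0002, 0.0002, 0.0001]
['356'] [-0.0102, -0.0423, 0.0003] [0.0002, 0.0002, 0.0001]
['363'] [-0.0103, -0.0548, 0.0003] [0.0002, 0.0002, 0.0001]
```

View pics/s13.png

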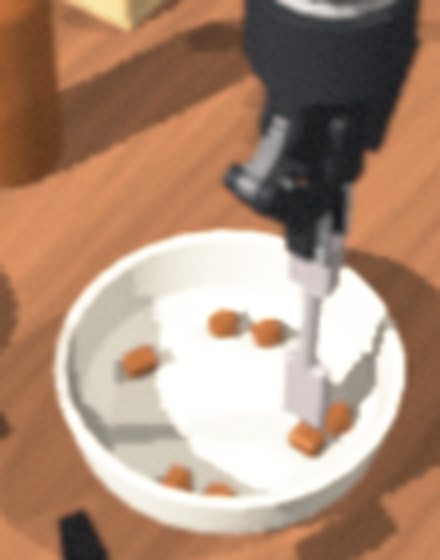

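Emit:
{"fn": "play_rows", "kwargs": {"motion": [[[-0.003, -0.012, 0], [0, 0, 0]], [[-0.007, -0.024, 0], [0, 0, 0]], [[-0.01, -0.036, 0], [0, 0, 0]], [[-0.01, -0.047, 0], [0, 0, 0]], [[-0.01, -0.055, 0], [0, 0, 0]], [[-0.01, -0.055, 0], [0, 0, 0]]]}}

```text
t: 12.4
eef_pos: [0.4806, -0.0735, 0.1295]
tool_rot: [0.0, 1.0, 0.001, -0.001]
contact_force: [0.2, -0.0, -3.4]
gripper_width: 0.137
```

Emit:
{"fn": "play_rows", "kwargs": {"motion": [[[0, 0, -0.04], [0, 0, 0]], [[0, 0, -0.1], [0, 0, 0]], [[0, 0, -0.18], [0, 0, 0]], [[0, 0, -0.28], [0, 0, 0]], [[0, 0, -0.38], [0, 0, 0]], [[0, 0, -0.45], [0, 0, 0]], [[0, 0, -0.45], [0, 0, 0]]]}}

```text
t: 13.1
eef_pos: [0.4834, -0.0735, 0.3139]
tool_rot: [0.001, 1.0, 0.001, 0.003]
contact_force: [1.0, -0.3, -1.9]
gripper_width: 0.142
```

```bash
python3 - <<'E'
from h import *
tcp(); s=grab('side'); crop(s,220,150,330,290,4,'pics/s14.png')
o=bot.get_obs(); yaw=6.2
print(go((.4714,-.2703,.312),yaw-1,o))
E
```

```text
t 13.1 p [ 0.4834 -0.0735  0.3139] psi 0.11 z [ 0.006  -0.0018 -1.    ] F [ 1.03 -0.32 -1.93] w 12.1
([-0.0277, 0.4919, -0.0012], [0.0002, -0.0003, -0.0141])
```

View pics/s14.png

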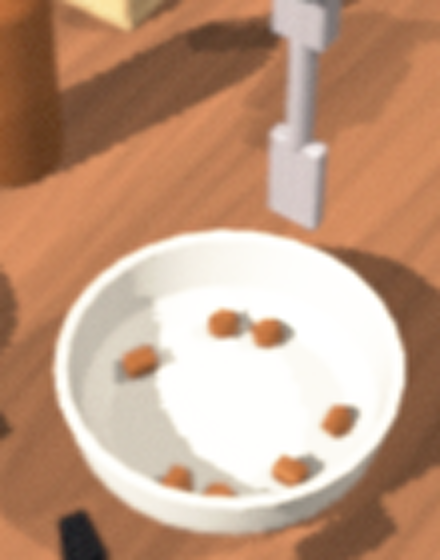

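The full turn is done, and all seven chips are displaced and still in the bowl. Next is the viewing point, from above.

Emit:
{"fn": "play_rows", "kwargs": {"motion": [[[-0.003, 0.06, 0], [0, 0, -0.002]], [[-0.007, 0.13, 0], [0, 0, -0.004]], [[-0.012, 0.21, 0], [0, 0, -0.006]], [[-0.017, 0.3, 0], [0, 0, -0.009]], [[-0.022, 0.38, 0], [0, 0, -0.012]], [[-0.026, 0.45, 0], [0, 0, -0.014]], [[-0.028, 0.49, 0], [0, 0, -0.014]], [[-0.028, 0.49, 0], [0, 0, -0.014]]]}}

```text
t: 13.95
eef_pos: [0.47, -0.2717, 0.3098]
tool_rot: [0.0, 0.999, 0.043, -0.0]
contact_force: [-0.3, 0.4, -1.6]
gripper_width: 0.142
```

```bash
python3 - <<'E'
from h import *
tcp(); o=bot.get_obs()
print(go((.4714,-.2703,.2744),6.2-1,o))
E
```

```text
t 13.95 p [ 0.47   -0.2717  0.3098] psi 4.91 z [-6.e-04 -8.e-04 -1.e+00] F [-0.28  0.45 -1.62] w 12.1
([0.0038, -0.0032, 0.0886], [0.0001, 0.0001, -0.0008])
```

Emit:
{"fn": "play_rows", "kwargs": {"motion": [[[0.002, -0.002, 0.04], [0, 0, -0.001]], [[0.004, -0.003, 0.07], [0, 0, -0.001]], [[0.004, -0.003, 0.089], [0, 0, -0.001]], [[0.004, -0.003, 0.089], [0, 0, -0.001]], [[0.004, -0.003, 0.089], [0, 0, -0.001]], [[0.004, -0.003, 0.089], [0, 0, -0.001]]]}}

```text
t: 14.55
eef_pos: [0.4719, -0.2703, 0.275]
tool_rot: [0.001, 0.999, 0.046, 0.0]
contact_force: [-0.1, 0.4, -1.4]
gripper_width: 0.138
```

```bash
python3 - <<'E'
from h import *
tcp(); s=grab('side'); t=grab('top'); m=tcp(); crop(s,270,20,430,180,3.7,'pics/s15.png'); crop(t,290,150,480,280,4,'pics/t15.png')
E
python3 pin.py
```

```text
t 14.55 p [ 0.4719 -0.2703  0.275 ] psi 5.28 z [ 5.0e-04 -1.3e-03 -1.0e+00] F [-0.13  0.36 -1.44] w 11.8
t 14.65 p [ 0.4718 -0.2705  0.2749] psi 5.27 z [ 4.0e-04 -1.3e-03 -1.0e+00] F [ 0.59 -0.12 -1.82] w 11.7
n 383 zmin pct [0.158  0.1598 0.1601 0.1611] rel 0.1155
blade 225 median rel [-0.0015  0.0041 -0.0913] min [-0.0137 -0.0058 -0.1169] max [ 0.0129  0.0085 -0.067 ]
 plane n [-0.119  0.993 -0.006] 151 0.0008
shank 150 median rel [-0.0019  0.0049 -0.036 ] min [-0.0101 -0.0022 -0.0658] max [ 0.0094  0.0086 -0.0057]
[[348.40890922 162.73160705]]
```

View pics/s15.png

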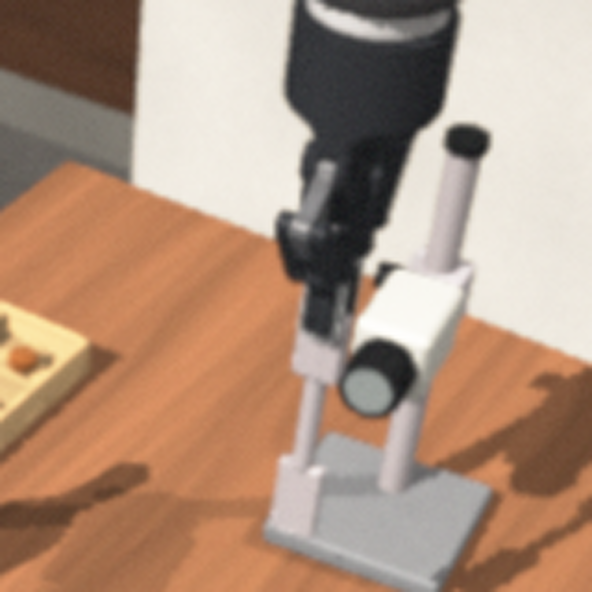

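View pics/t15.png

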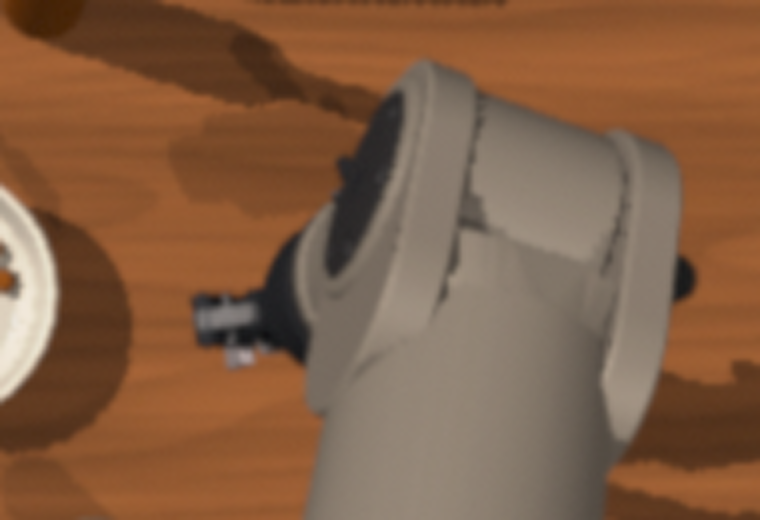

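Emit:
{"fn": "play_rows", "kwargs": {"motion": [[[-0.001, -0.001, 0.001], [0, 0, 0]], [[-0.001, -0.001, 0.001], [0, 0, 0]], [[-0.001, -0.001, 0.001], [0, 0, 0]], [[-0.001, -0.001, 0.001], [0, 0, 0]]]}}

```text
t: 15.05
eef_pos: [0.4714, -0.2701, 0.2746]
tool_rot: [0.001, 0.999, 0.046, 0.0]
contact_force: [0.2, -0.1, -2.4]
gripper_width: 0.142
```

```bash
python3 - <<'E'
from h import *
s=grab('side'); m=tcp(); print(abs(bot.get_obs()['joint_vel']).max()); cv2.imwrite('pics/s16.png',s['pixels'][:,:,::-1])
E
python3 pin.py
```

```text
t 15.1 p [ 0.4714 -0.2701  0.2745] psi 5.27 z [ 5.0e-04 -1.3e-03 -1.0e+00] F [-0.34 -0.83 -2.79] w 11.7
0.0010011489365783768
n 386 zmin pct [0.1591 0.1599 0.1604 0.1606] rel 0.1146
blade 228 median rel [-0.0012  0.004  -0.0905] min [-0.0137 -0.004  -0.1154] max [ 0.0129  0.0085 -0.067 ]
 plane n [ 0.094 -0.996  0.   ] 144 0.0009
shank 148 median rel [-0.002   0.0048 -0.0359] min [-0.0115 -0.0027 -0.0656] max [ 0.0084  0.0082 -0.0057]
[[348.47874901 163.03116382]]
```

View pics/s16.png

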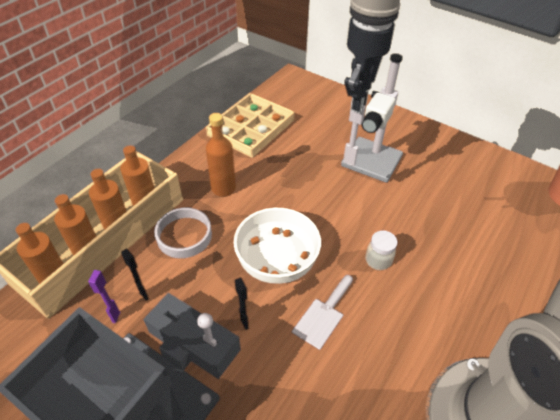

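Everything else looks where it started: bottle, sieve, jar, scraper, ball pin, look-alikes and camera. The pin is steady at the viewing point, so I'm handing in.

```bash
python3 -c "
from station import bot
print(bot.hand_in())"
```

```text
the job is handed in; nothing more can be done
None
```

I drew the block-headed pin from its socket and stirred it once clockwise round the bowl. I then handed in at about 15 s with the pin still held in front of the inspection camera.

- **Stir:** The blade centre started and ended on the near side, staying about 39–43 mm from the bowl's centre, with its bottom edge roughly 7–9 mm above the inner floor. All seven chips moved and are still in the bowl. A few slid off to the outside of the blade rather than being carried far.
- **Viewing pose:** In the last side-camera check, the blade centre was within about 1 mm of my estimate of the viewing point, with a blade-centre height of 0.182–0.183 m. The tool was vertical to about 0.1° and the joints were still.
- **Squareness:** The blade yaw readings disagreed slightly: 6.8° and 5.4° from depth, and 5.3° from the tool. The camera yaw is about 6.2°, so squareness is good to roughly 1°.
- **Limits of the checks:** The final pose was measured by the side camera only, because the arm hid the pin from the top camera. Nothing else appears moved, and my force readings stayed under 6 N.

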